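# Shut and latch the feeding tray beside the aquarium

### The arm

A 6-joint arm with a two-finger parallel gripper is mounted at the origin on the work surface. World frame = base frame: x ahead of the robot, y to its left, z up, the work surface at z = 0. Lengths are in mm, angles in rad, forces in N, time in s.
With the tool pointing down it reaches from about 275 to 1000 mm from the base axis. Payload 8.4 kg.
Tool frame: the origin (TCP) lies midway between the tips of the shut fingers; the grasp point (between the pads) lies 19 mm behind it; z points along the fingers, y is the line along which they close (so a half turn about z gives the same grasp; the last joint's range is limited). The gripper opens to 85 mm and grips with 20 to 120 N. Pads are 22 mm wide; open, the fingers measure 114 mm over their backs; the gripper's body (76 mm by 85 mm) begins 54 mm behind the grasp point. The pads swing forward as they close: fully open they stand 13 mm farther back than shut.
Start: joints at [1.179, 0.353, 1.633, -0, 1.155, -0.002], TCP at [237.501, 578.119, 231.281] pointing down, gripper open.
Joint ranges: [-2.63, 2.63], [-0.92, 2.1], [0.06, 2.66], [-1.3, 4.44], [0, 2.69], [-3.02, 3.02]. Speed limits (rad/s): [2.22, 2.22, 2.79, 3.14, 3.14, 3.14].

### API

Orientations are given as [roll, pitch, yaw] about the fixed x, y, z axes, in that order (R = Rz(yaw) Ry(pitch) Rx(roll)).
In Python, from rig import monitor, imaging, r gives the robot as it stands.
- The arm moves only by the tool drive_tool, never from a script. Its argument "plan" is a list of rows, each an object of numbers: "x", "y", "z": the shift along the tool's x, y, z in units of 50 mm (1.0 is 50 mm); "ax", "ay", "az": the turn, a rotation vector about the tool's x, y, z in units of 6 degrees (1.0 is 6 degrees); "hand": the finger opening in mm, from 0 to 85.4. In form: [{"x": .., "y": .., "z": .., "ax": .., "ay": .., "az": .., "hand": ..}, ...]. A call has 1 to 8 rows; each row is the pose to reach, as a shift and turn from the pose commanded when the call began, along the tool's axes at that moment; what a row does not reach only later rows make up. A row lasts 1/10 s, in which the tool goes at most 50 mm and 8.59 degrees, less where a joint would pass 70% of its speed; a pose out of reach is approached as far as the arm can. A call with a gripper value outside its range is refused whole. The fingers move at their own pace and stop on an object; "grip_force" is the grip in N (left out, the last holds). Time passes only in rows, so rows that repeat a pose let the fingers close. It gives the time, the measured TCP pose, the force, the opening and the grip force at its end, in the units of the state.
- monitor.sense(): the state, without advancing time (a new reading comes with each control period).
- imaging.grab_frame(name): name is "scene" or "top" or "wrist"; returns the picture (480x640x3 uint8, red, green, blue); there is no depth.
- imaging.camera_info(name): a dict with "mtx" (3x3 intrinsics, pixels), "R" (3x3) and "t" (3): a world point X has camera coordinates R X + t. Camera axes: x right, y down, z forward; pixel columns grow to the right and rows downward; lengths in mm; the calibration is good to about 2 mm. A picture is of the moment at which its call begins: read the wrist's pose just before it. camera_info takes no time and is no camera call; for the wrist camera it gives the pose at the moment of the call.
- r.sign_off(): hands the job in; it is judged then, once.
The state is a dict: "clock": time; "qpos": joint angles; "qvel": joint speeds; "joint_efforts": joint torques, N m; "eef_pos": TCP position; "tcp_rot": TCP orientation; "contact_force": force on the tool from outside, world axes, zero at the start; "wrist_torque": the same for the moment, N m; "opening": opening from 0.0 (shut) to 1.0 (fully open); "grasp_force": force on a finger pad.
Only numpy, scipy, OpenCV 4.12 (cv2) and the standard library are available. Lean on these libraries where they do the work, as an engineer would, in place of code of your own. Each camera call takes 0.05 s, during which the arm holds its last target. There are 200 camera calls.

### The job

Push the black tray fully home with your fingertips, then flip the latch lever beside it over its centre towards you, so that it snaps over and its crossbar drops in front of the tray. Flip the lever only once the tray is home. Nothing has to be picked up: leave the tong and the scraper head lying in the tray, leave the other things on the shelf where they stand, and take your hand away at the end.

Things in the scene. Friction and masses are not known exactly. Their poses are not given: they have to be found in the camera images.
- runner: Fixed aluminium base plate with low dark side rails and a back rail, in which the tray slides. Plate 220 x 260 x 6 mm, rails up to 34 mm above the shelf. Its place and yaw vary. Origin on the shelf surface, on the tray's centre line, 80 mm behind the front face of the closed tray. Its x axis is the direction in which the tray shuts (roughly away from the robot), y to the left, z up.
- tray (a joint): Slide of the black plastic tray, m: 0 = fully home against its stop, larger = pulled out towards the robot (up to 0.09). It resists with about 2.5 N of friction plus 10 N per m/s, and stays where it is left. The stop is rigid.
- tray_front (a point): Centre of the tray's flat front face, the one to push. The tray is an open box 200 mm long (runner x), 160 mm wide, 36 mm high, walls 4 mm; its underside is 9 mm and its rim 45 mm above the shelf; this point is 27 mm above the shelf. Axes as the runner's.
- tray_floor (a point): Centre of the tray's inner floor, 13 mm above the shelf. Axes as the runner's.
- lever (a joint): Latch lever angle, rad: 0 = open, leaning 0.5 rad from upright away from the robot (towards runner +x); 1.0 = latched, leaning 0.5 rad from upright towards the robot (runner -x). A spring drives it to whichever end is nearer; the centre is at 0.5 (upright). About 4 N at the tip starts it from either end, less nearer the centre.
- lever_tip (a point): Top end of the latch lever: a black plastic handle 16 mm in diameter and 32 mm long on a flat steel shank 16 mm wide (runner y) and 7 mm thick, 78 mm from the pivot to this point. It swings in a plane along runner x. From the pivot a 38 mm arm carries a round steel crossbar (8 mm thick, 80 mm long along runner y): raised above the tray's rim when the lever is open (top 86 mm above the shelf), level in front of the closed tray when latched.
- latch_pivot (a point): Centre of the latch lever's pivot pin, 50 mm above the shelf, on a fixed dark steel foot 34 x 30 mm, 50 mm to the front of the runner origin and 108 mm to its left or right (which side varies). Axes as the runner's.
- bumper_block: Fixed low dark steel block 34 x 30 x 30 mm with a rubber button on top and no lever, on the other side of the tray from the latch; nothing to do with it. Origin under its centre, 6 mm above the shelf.
- tong_center (a point): Steel feeding tong about 125 mm long, 22 mm wide, 8 mm thick, loose in the tray; its middle.
- scraper_center (a point): Spare algae scraper head, white plastic, 34 x 76 x 18 mm, loose in the tray; its centre.
- jar: White ceramic jar with its lid, 78 mm in diameter, 92 mm high, standing loose; origin under its centre.
- cone: Blue plastic feeding cone, 72 mm in diameter at the foot, 66 mm high, standing loose on its wide end; origin under its centre.
- tin: Food tin, 64 mm in diameter, 75 mm high, standing loose; origin under its centre.
- conditioner: Small bottle, 52 mm in diameter, 120 mm high, standing loose; origin under its centre.
- thermo: White thermometer unit, 50 x 70 x 18 mm, lying loose; origin under its centre.

How it is judged:
By the outcome, as a careful person would: the job done as asked, in the order asked, and still so for the second after the job is handed in, with the robot touching nothing.
It also fails if it takes over 54 s, if anything falls off the work surface, if the arm or the gripper's body presses on something with over 40 N, if the wrist force passes 120 N, or if a joint passes its speed limit or range.

## Working session

There is one attempt and no reset: what is moved stays moved. The work goes in short steps, Python scripts to look and compute and a tool call to move; the robot and the scene stay as the last step left them, time stands still between calls to the robot, and variables do not carry over. Pictures are saved under pics/ and viewed, at most 10 in all, crops included, and the job is handed in when it is done.

Besides the shell and the picture viewer there is one more tool, called after "Request:" as name(argument=value, ...), one argument or row to a line, values as JSON. drive_tool: Moves the arm, as the interface text tells. Its arguments: {"type":"object","properties":{"plan":{"type":"array","items":{"type":"object","properties":{"x":{"type":"number"},"y":{"type":"number"},"z":{"type":"number"},"ax":{"type":"number"},"ay":{"type":"number"},"az":{"type":"number"},"hand":{"type":"number"}}}},"grip_force":{"type":"number"}},"required":["plan"]}

```bash
mkdir -p pics; python3 - <<'E'
from rig import monitor, imaging, r
import cv2
s=monitor.sense(); print({k:s[k] for k in("clock","eef_pos","tcp_rot","contact_force","opening")})
for n in("scene","top"):
    cv2.imwrite(f"pics/{n}0.png",imaging.grab_frame(n)[:,:,::-1]); c=imaging.camera_info(n); print(n,c)
E
```

```text
{'clock': 0.0, 'eef_pos': array([237.33378091, 577.66239585, 230.55094244]), 'tcp_rot': array([-3.14018879e+00,  7.56070376e-06,  2.75177215e+00]), 'contact_force': array([ 0.25258945, -0.05855628,  0.88652326]), 'opening': 0.9969332418110379}
scene {'mtx': array([[444.52121984,   0.        , 318.29383104],
       [  0.        , 444.52121984, 241.49903759],
       [  0.        ,   0.        ,   1.        ]]), 'R': array([[-0.66995228,  0.74239347,  0.00398528],
       [ 0.49026977,  0.44644858, -0.74854474],
       [-0.55749395, -0.49953539, -0.66307231]]), 't': array([ 285.52862966, -215.49426946, 1347.14335179])}
top {'mtx': array([[622.53823908,   0.        , 315.10392788],
       [  0.        , 622.53823908, 244.32386183],
       [  0.        ,   0.        ,   1.        ]]), 'R': array([[ 0.02081469, -0.9997766 , -0.00367357],
       [-0.98503288, -0.01987862, -0.17121641],
       [ 0.17110514,  0.00718241, -0.9852266 ]]), 't': array([  72.23183736,  508.80932812, 1197.11752176])}
```

View pics/top0.png

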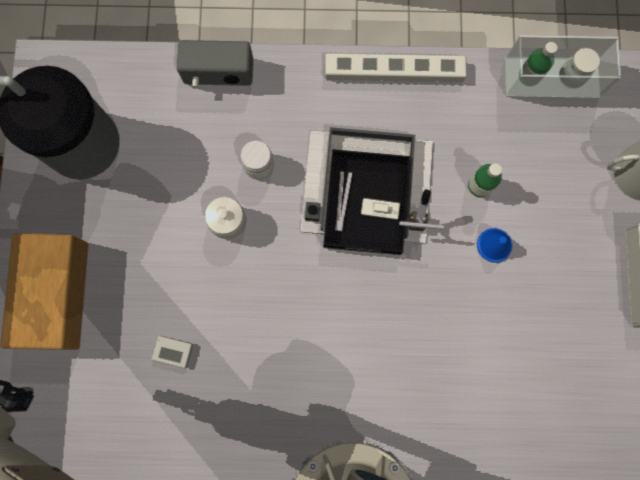

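View pics/scene0.png

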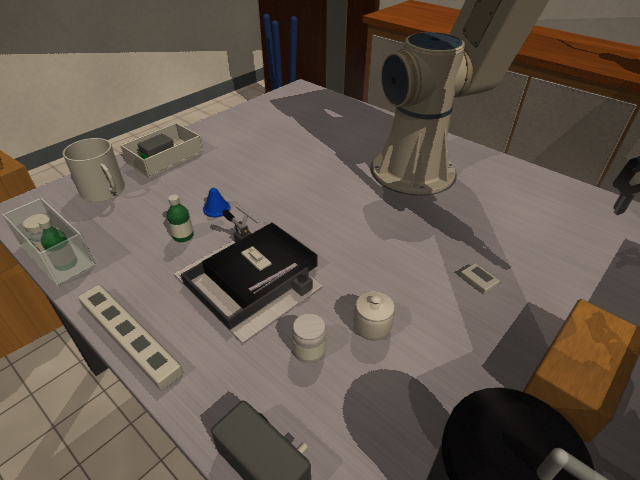

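The top view shows the tray, front edge near (325–403, 248), pulled out. The latch is on the right (−y), near (425, 205), with its crossbar at (400–442, 225). The bumper is on the left at (313, 211). The cone (495, 245) and bottle (487, 180) stand to the right of the lever. I'll enlarge both views for measuring.

```bash
python3 - <<'E'
import cv2
a=cv2.imread("pics/top0.png")[120:265,295:455]; cv2.imwrite("pics/topc.png",cv2.resize(a,None,fx=4,fy=4,interpolation=cv2.INTER_CUBIC)[:600])
a=cv2.imread("pics/scene0.png")[195:345,165:335]; cv2.imwrite("pics/scc.png",cv2.resize(a,None,fx=4,fy=4,interpolation=cv2.INTER_CUBIC))
E
```

```text
(no output)
```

View pics/topc.png

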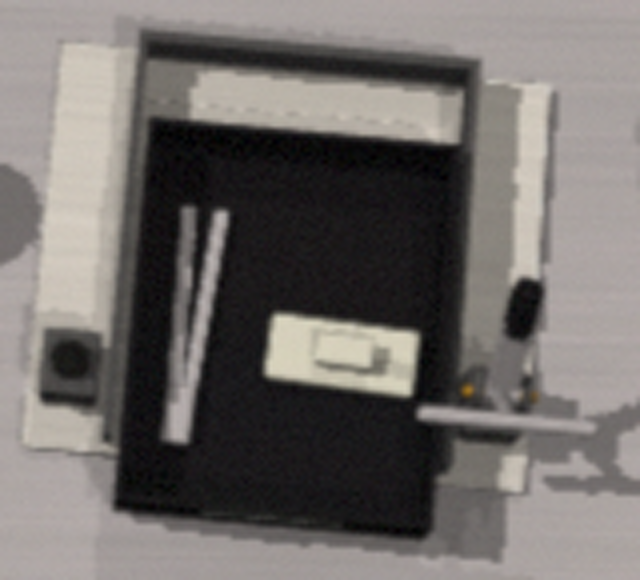

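View pics/scc.png

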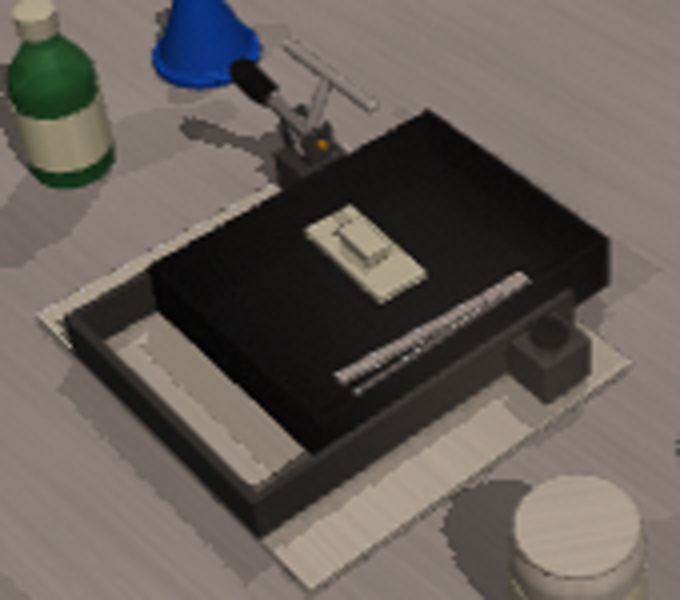

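The crop shows the plate corners, the tray's front rim corners at about (115,505) and (430,530), and the black handle tip at (528,285). In the scene crop the tip is at (240,68). Now I'll cast rays.

```bash
cat > h.py <<'E'
import numpy as np
from rig import monitor, imaging, r
def ray(n,uv):
    c=imaging.camera_info(n); d=c["R"].T@np.linalg.solve(c["mtx"],[*uv,1]); return -c["R"].T@c["t"],d/np.linalg.norm(d)
def onz(n,uv,z):
    o,d=ray(n,uv); return o+d*(z-o[2])/d[2]
def tri(a,b):
    (o,d),(p,e)=ray("top",a),ray("scene",b)
    k=np.linalg.lstsq(np.c_[d,-e],p-o,rcond=None)[0]; P,Q=o+k[0]*d,p+k[1]*e
    return (P+Q)/2,np.linalg.norm(P-Q)
T=lambda u,v:(295+u/4,120+v/4); S=lambda u,v:(165+u/4,195+v/4)
E
python3 - <<'E'
from h import *
np.set_printoptions(precision=1,suppress=True)
print("cam",ray("top",(0,0))[0],ray("scene",(0,0))[0])
pl=[onz("top",T(*p),6) for p in((60,42),(553,84),(526,493),(22,447))]
print("plate",*pl,[np.linalg.norm(pl[i]-pl[i-1]) for i in range(4)])
o=sum(pl)/4;x=(pl[0]+pl[1]-pl[2]-pl[3]);yaw=np.arctan2(x[1],x[0]);y=pl[0]+pl[3]-pl[1]-pl[2];print("centre",o,"yaw",yaw,np.arctan2(-y[0],y[1]))
for z in(9,45):
    print(z,onz("top",T(115,505),z),onz("top",T(430,532),z), "scene",onz("scene",S(608,240),z),onz("scene",S(608,285),z),onz("scene",S(430,110),z))
print("tip",tri(T(530,284),S(238,70)))
print("crossbar",tri(T(418,412),S(375,105)),tri(T(596,428),S(287,43)))
print("bump",onz("top",T(70,362),36))
print("cone",onz("top",(495,245),0),"bottle",onz("top",(487,180),60))
E
```

```text
cam [ 294.9   73.7 1266.8] [1048.   557.2  730.8]
plate [758.8  98.9   6. ] [ 740.6 -162.3    6. ] [ 520.7 -145.9    6. ] [539.5 113.6   6. ] [np.float64(219.79665705381552), np.float64(261.80509233970906), np.float64(220.5699943898161), np.float64(260.17081824941874)]
centre [639.9 -23.9   6. ] yaw -0.07078936457747376 -0.07106010766677616
9 [509.7  65.1   9. ] [498.9 -96.1   9. ] scene [478.9  43.4   9. ] [506.9  68.8   9. ] [ 465.7 -123.     9. ]
45 [503.5  65.3  45. ] [493.1 -91.3  45. ] scene [507.3  69.   45. ] [533.9  93.2  45. ] [494.7 -89.1  45. ]
tip (array([ 601. , -128.6,  116.5]), np.float64(2.548551010627425))
crossbar (array([544.9, -79.7,  84.2]), np.float64(1.6221652395617947)) (array([ 538.9, -166. ,   82. ]), np.float64(2.3733642842739546))
bump [578.   89.4  36. ]
cone [ 520.9 -288.1    0. ] bottle [ 642.  -258.7   60. ]
```

Everything fits: plate 220 × 260 mm, yaw −0.071. The lever tip is at z ≈ 117 (118 expected). The tray front is at u ≈ 499, with home at u ≈ 540, so it's about 41 mm out. Next: close the fingers, turn to the runner yaw and travel to a point ahead of the tray.

Request:
drive_tool(
  plan=[
    {"x":-1,"y":-1,"z":0,"hand":0},
    {"x":-8.77,"y":-9.07,"z":2.2,"az":-3.04,"hand":0},
    {"x":-8.77,"y":-9.07,"z":2.2,"az":-3.04,"hand":0},
    {"x":-8.77,"y":-9.07,"z":2.2,"az":-3.04,"hand":0},
    {"x":-8.77,"y":-9.07,"z":2.2,"az":-3.04,"hand":0},
    {"x":-8.77,"y":-9.07,"z":2.2,"az":-3.04,"hand":0},
    {"x":-8.77,"y":-9.07,"z":2.2,"az":-3.04,"hand":0},
    {"x":-8.77,"y":-9.07,"z":2.2,"az":-3.04,"hand":0},
  ],
)

```text
invalid input
```

```bash
cat >> h.py <<'E'
from scipy.spatial.transform import Rotation as Ro
YAW=-0.071
def goto(u,v,z,yaw=np.pi+YAW):
    s=monitor.sense(); M=Ro.from_euler("xyz",s["tcp_rot"])
    p=Ro.from_euler("z",YAW).apply([u,v,z]); G=Ro.from_euler("xyz",[np.pi,0,yaw])
    print("t",s["clock"],"uvz",Ro.from_euler("z",-YAW).apply(s["eef_pos"]).round(1),"F",np.round(s["contact_force"],1),"q",np.round(s["qpos"],2),
     "shift",(M.inv().apply(p-s["eef_pos"])/50).round(3),"turn",np.degrees((M.inv()*G).as_rotvec()/6).round(3),"open",s["opening"])
E
python3 -c "from h import *;goto(470,25,120)"
```

```text
t 0.1 uvz [195.7 593.1 230.6] F [ 1.3  0.6 -0. ] q [ 1.18  0.35  1.63  0.    1.16 -0.  ] shift [-8.77  -9.068  2.224] turn [-1.200e-02 -2.000e-03 -3.044e+00] open 1.0014584289110182
```

The script's numbers match mine. The call was refused, probably because of missing keys, so I'm sending all of them.

Request:
drive_tool(
  plan=[
    {"x":-8.77,"y":-9.07,"z":2.2,"ax":0,"ay":0,"az":-3.04,"hand":0},
    {"x":-8.77,"y":-9.07,"z":2.2,"ax":0,"ay":0,"az":-3.04,"hand":0},
    {"x":-8.77,"y":-9.07,"z":2.2,"ax":0,"ay":0,"az":-3.04,"hand":0},
    {"x":-8.77,"y":-9.07,"z":2.2,"ax":0,"ay":0,"az":-3.04,"hand":0},
    {"x":-8.77,"y":-9.07,"z":2.2,"ax":0,"ay":0,"az":-3.04,"hand":0},
    {"x":-8.77,"y":-9.07,"z":2.2,"ax":0,"ay":0,"az":-3.04,"hand":0},
    {"x":-8.77,"y":-9.07,"z":2.2,"ax":0,"ay":0,"az":-3.04,"hand":0},
    {"x":-8.77,"y":-9.07,"z":2.2,"ax":0,"ay":0,"az":-3.04,"hand":0},
  ],
  grip_force=30,
)

```text
clock: 0.9
eef_pos: [383.4, 210.1, 162.3]
tcp_rot: [3.142, 0.0, 3.071]
contact_force: [1.6, -0.2, 0.6]
opening: 0.002
grasp_force: 0.0
```

```bash
python3 -c "from h import *;goto(470,25,120)"
```

```text
t 0.9 uvz [367.5 236.8 162.3] F [ 1.6 -0.2  0.6] q [ 0.5   0.15  2.09 -0.    0.91 -1.  ] shift [-2.049 -4.236  0.846] turn [ 0.001  0.002 -0.   ] open 0.002145265133162726
```

Request:
drive_tool(
  plan=[
    {"x":-2.05,"y":-4.24,"z":0.85,"ax":0,"ay":0,"az":0,"hand":0},
    {"x":-2.05,"y":-4.24,"z":0.85,"ax":0,"ay":0,"az":0,"hand":0},
    {"x":-2.05,"y":-4.24,"z":0.85,"ax":0,"ay":0,"az":0,"hand":0},
    {"x":-2.05,"y":-4.24,"z":0.85,"ax":0,"ay":0,"az":0,"hand":0},
    {"x":-2.05,"y":-4.24,"z":0.85,"ax":0,"ay":0,"az":0,"hand":0},
    {"x":-2.05,"y":-4.24,"z":0.85,"ax":0,"ay":0,"az":0,"hand":0},
    {"x":-2.05,"y":-4.24,"z":0.85,"ax":0,"ay":0,"az":0,"hand":0},
  ],
)

```text
clock: 1.6
eef_pos: [469.9, -7.4, 119.6]
tcp_rot: [3.141, -0.001, 3.068]
contact_force: [-0.6, 0.4, 0.5]
opening: 0.001
grasp_force: 0.0
```

```bash
python3 -c "from h import *;goto(470,25,25)"
```

```text
t 1.6 uvz [469.3  25.9 119.6] F [-0.6  0.4  0.5] q [-0.02  0.27  2.06  0.    0.82 -1.52] shift [-0.017 -0.018  1.893] turn [ 0.001 -0.012 -0.028] open 0.0008432064954399785
```

Request:
drive_tool(
  plan=[
    {"x":0,"y":0,"z":0.6,"ax":0,"ay":0,"az":0,"hand":0},
    {"x":0,"y":0,"z":1.2,"ax":0,"ay":0,"az":0,"hand":0},
    {"x":0,"y":0,"z":1.7,"ax":0,"ay":0,"az":0,"hand":0},
    {"x":0,"y":0,"z":1.9,"ax":0,"ay":0,"az":0,"hand":0},
    {"x":-0.15,"y":0,"z":1.9,"ax":0,"ay":0,"az":0,"hand":0},
    {"x":-0.3,"y":0,"z":1.9,"ax":0,"ay":0,"az":0,"hand":0},
    {"x":-0.4,"y":0,"z":1.9,"ax":0,"ay":0,"az":0,"hand":0},
    {"x":-0.5,"y":0,"z":1.9,"ax":0,"ay":0,"az":0,"hand":0},
  ],
)

```text
clock: 2.4
eef_pos: [496.0, -8.4, 26.0]
tcp_rot: [3.141, 0.001, 3.07]
contact_force: [-3.6, 1.0, 2.1]
opening: -0.001
grasp_force: 1.5
```

Request:
drive_tool(
  plan=[
    {"x":-0.1,"y":0,"z":0,"ax":0,"ay":0,"az":0,"hand":0},
    {"x":-0.2,"y":0,"z":0,"ax":0,"ay":0,"az":0,"hand":0},
    {"x":-0.3,"y":0,"z":0,"ax":0,"ay":0,"az":0,"hand":0},
    {"x":-0.4,"y":0,"z":0,"ax":0,"ay":0,"az":0,"hand":0},
    {"x":-0.45,"y":0,"z":0,"ax":0,"ay":0,"az":0,"hand":0},
    {"x":-0.5,"y":0,"z":0,"ax":0,"ay":0,"az":0,"hand":0},
    {"x":-0.5,"y":0,"z":0,"ax":0,"ay":0,"az":0,"hand":0},
  ],
)

```text
clock: 3.1
eef_pos: [520.8, -10.4, 25.0]
tcp_rot: [-3.142, 0.001, 3.07]
contact_force: [-0.1, 0.1, -0.5]
opening: 0.002
grasp_force: 0.2
```

```bash
python3 -c "from h import *;goto(529,25,25)"
```

```text
t 3.1 uvz [520.2  26.5  25. ] F [-0.1  0.1 -0.5] q [-0.02  0.49  2.   -0.    0.65 -1.52] shift [-0.175 -0.03   0.001] turn [-0.     0.008 -0.005] open 0.002000513704967131
```

Request:
drive_tool(
  plan=[
    {"x":-0.04,"y":0,"z":0,"ax":0,"ay":0,"az":0,"hand":0},
    {"x":-0.08,"y":0,"z":0,"ax":0,"ay":0,"az":0,"hand":0},
    {"x":-0.12,"y":0,"z":0,"ax":0,"ay":0,"az":0,"hand":0},
    {"x":-0.16,"y":0,"z":0,"ax":0,"ay":0,"az":0,"hand":0},
  ],
)

```text
clock: 3.5
eef_pos: [528.1, -10.9, 25.0]
tcp_rot: [-3.142, -0.0, 3.07]
contact_force: [-2.6, -0.8, -0.0]
opening: 0.002
grasp_force: 1.3
```

Request:
drive_tool(
  plan=[
    {"x":-0.03,"y":0,"z":0,"ax":0,"ay":0,"az":0,"hand":0},
    {"x":-0.06,"y":0,"z":0,"ax":0,"ay":0,"az":0,"hand":0},
  ],
)

```text
clock: 3.7
eef_pos: [530.0, -11.1, 24.9]
tcp_rot: [-3.142, -0.003, 3.07]
contact_force: [-11.1, 0.1, 8.1]
opening: 0.003
grasp_force: 5.0
```

The force rises at u ≈ 529, as predicted for home. One more small press to confirm the stop.

Request:
drive_tool(
  plan=[
    {"x":-0.02,"y":0,"z":0,"ax":0,"ay":0,"az":0,"hand":0},
    {"x":-0.04,"y":0,"z":0,"ax":0,"ay":0,"az":0,"hand":0},
    {"x":-0.04,"y":0,"z":0,"ax":0,"ay":0,"az":0,"hand":0},
  ],
)

```text
clock: 4.0
eef_pos: [530.0, -11.1, 24.7]
tcp_rot: [-3.141, -0.006, 3.07]
contact_force: [-13.2, 0.0, 9.9]
opening: -0.002
grasp_force: 6.2
```

The position held while the force rose, so the tray is against its stop. Back off and lift.

Request:
drive_tool(
  plan=[
    {"x":0.4,"y":0,"z":0,"ax":0,"ay":0,"az":0,"hand":0},
    {"x":0.8,"y":0,"z":0,"ax":0,"ay":0,"az":0,"hand":0},
    {"x":0.9,"y":0,"z":-0.6,"ax":0,"ay":0,"az":0,"hand":0},
    {"x":0.9,"y":0,"z":-1.4,"ax":0,"ay":0,"az":0,"hand":0},
    {"x":0.9,"y":0,"z":-2.2,"ax":0,"ay":0,"az":0,"hand":0},
    {"x":0.9,"y":0,"z":-3,"ax":0,"ay":0,"az":0,"hand":0},
    {"x":0.9,"y":0,"z":-3.4,"ax":0,"ay":0,"az":0,"hand":0},
    {"x":0.9,"y":0,"z":-3.4,"ax":0,"ay":0,"az":0,"hand":0},
  ],
)

```text
clock: 4.8
eef_pos: [491.2, -8.1, 198.6]
tcp_rot: [3.141, 0.008, 3.07]
contact_force: [0.2, 0.7, -0.2]
opening: 0.001
grasp_force: 0.0
```

```bash
python3 - <<'E'
from h import *
import cv2
goto(645,-86,195)
a=imaging.grab_frame("scene")[195:345,165:335,::-1]; cv2.imwrite("pics/sc1.png",cv2.resize(a,None,fx=4,fy=4,interpolation=cv2.INTER_CUBIC))
E
```

```text
t 4.8 uvz [490.6  26.8 198.6] F [ 0.2  0.7 -0.2] q [-0.02  0.18  1.95  0.    1.   -1.52] shift [-3.089 -2.255  0.096] turn [ 0.005  0.076 -0.004] open 0.0009452692040058593
```

View pics/sc1.png

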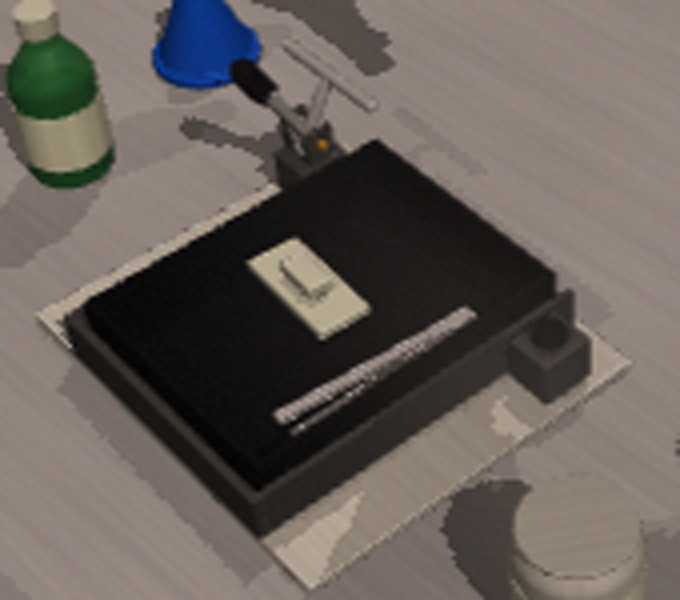

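The tray is home: its rear wall meets the back rail (75–260, 330–500), with the tong and scraper still inside. The lever is still open at (240–320, 65–150). Next I move over and behind it.

Request:
drive_tool(
  plan=[
    {"x":-1.0,"y":-0.7,"z":0,"ax":0,"ay":0,"az":0,"hand":0},
    {"x":-2.0,"y":-1.5,"z":0,"ax":0,"ay":0,"az":0,"hand":0},
    {"x":-3.09,"y":-2.26,"z":0,"ax":0,"ay":0,"az":0,"hand":0},
    {"x":-3.09,"y":-2.26,"z":0,"ax":0,"ay":0,"az":0,"hand":0},
    {"x":-3.09,"y":-2.26,"z":0,"ax":0,"ay":0,"az":0,"hand":0},
    {"x":-3.09,"y":-2.26,"z":0,"ax":0,"ay":0,"az":0,"hand":0},
  ],
)

```text
clock: 5.45
eef_pos: [633.8, -132.2, 192.6]
tcp_rot: [3.141, -0.003, 3.069]
contact_force: [-0.5, -0.3, 0.1]
opening: -0.003
grasp_force: 0.0
```

```bash
python3 -c "from h import *;goto(645,-86,97)"
```

```text
t 5.45 uvz [641.6 -86.9 192.6] F [-0.5 -0.3  0.1] q [-0.21  0.43  1.62  0.    1.1  -1.71] shift [-0.074  0.016  1.912] turn [ 0.006 -0.028 -0.015] open -0.0028075665078606733
```

Request:
drive_tool(
  plan=[
    {"x":-0.07,"y":0,"z":0.5,"ax":0,"ay":0,"az":0,"hand":0},
    {"x":-0.07,"y":0,"z":1.1,"ax":0,"ay":0,"az":0,"hand":0},
    {"x":-0.07,"y":0,"z":1.7,"ax":0,"ay":0,"az":0,"hand":0},
    {"x":-0.07,"y":0,"z":1.9,"ax":0,"ay":0,"az":0,"hand":0},
    {"x":-0.07,"y":0,"z":1.9,"ax":0,"ay":0,"az":0,"hand":0},
  ],
)

```text
clock: 5.95
eef_pos: [635.9, -131.0, 98.3]
tcp_rot: [3.141, -0.004, 3.071]
contact_force: [-0.0, -0.3, 0.6]
opening: 0.001
grasp_force: 0.0
```

Request:
drive_tool(
  plan=[
    {"x":0.2,"y":0,"z":0,"ax":0,"ay":0,"az":0,"hand":0},
    {"x":0.4,"y":0,"z":0,"ax":0,"ay":0,"az":0,"hand":0},
    {"x":0.55,"y":0,"z":0,"ax":0,"ay":0,"az":0,"hand":0},
    {"x":0.7,"y":0,"z":0,"ax":0,"ay":0,"az":0,"hand":0},
  ],
)

```text
clock: 6.35
eef_pos: [606.4, -130.1, 103.6]
tcp_rot: [-3.141, 0.01, 3.07]
contact_force: [6.9, 0.2, 5.5]
opening: 0.001
grasp_force: 3.3
```

The handle is in contact at about 7 N. Pull on past centre.

Request:
drive_tool(
  plan=[
    {"x":0.15,"y":0,"z":0,"ax":0,"ay":0,"az":0,"hand":0},
    {"x":0.3,"y":0,"z":0,"ax":0,"ay":0,"az":0,"hand":0},
    {"x":0.45,"y":0,"z":0,"ax":0,"ay":0,"az":0,"hand":0},
    {"x":0.6,"y":0,"z":0,"ax":0,"ay":0,"az":0,"hand":0},
    {"x":0.6,"y":0,"z":0,"ax":0,"ay":0,"az":0,"hand":0},
  ],
)

```text
clock: 6.85
eef_pos: [570.9, -127.2, 99.7]
tcp_rot: [3.141, -0.002, 3.07]
contact_force: [0.4, -0.6, -0.1]
opening: 0.003
grasp_force: 0.0
```

```bash
python3 - <<'E'
from h import *
import cv2
goto(590,-86,200)
a=imaging.grab_frame("scene")[195:345,165:335,::-1]; cv2.imwrite("pics/sc2.png",cv2.resize(a,None,fx=4,fy=4,interpolation=cv2.INTER_CUBIC))
E
```

```text
t 6.85 uvz [578.5 -86.4  99.7] F [ 0.4 -0.6 -0.1] q [-0.22  0.45  1.82 -0.    0.87 -1.72] shift [-0.225  0.008 -2.007] turn [ 0.003 -0.023 -0.006] open 0.0034770938356597217
```

View pics/sc2.png

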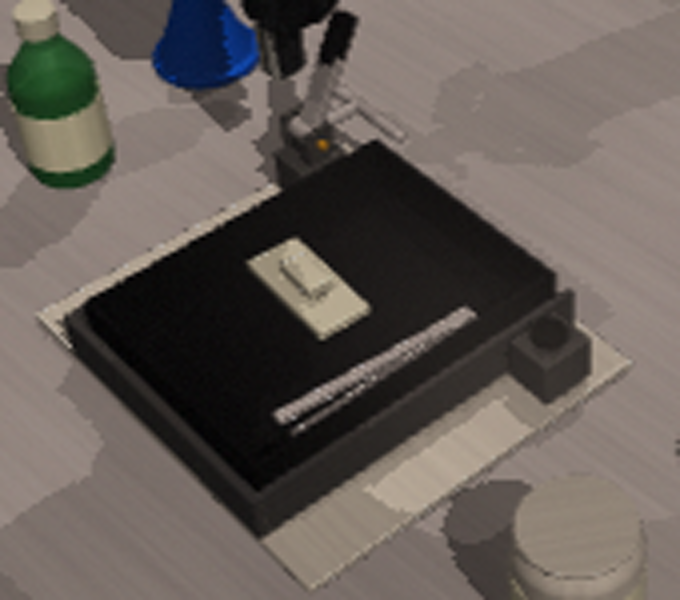

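The lever has snapped over, with its handle at (335,30) leaning towards the robot. The crossbar runs down at (345–405, 95–137) in front of the tray. I'll lift the hand away and check the lever.

Request:
drive_tool(
  plan=[
    {"x":-0.4,"y":0,"z":0,"ax":0,"ay":0,"az":0,"hand":0},
    {"x":-0.4,"y":0,"z":-1,"ax":0,"ay":0,"az":0,"hand":0},
    {"x":-0.4,"y":0,"z":-2,"ax":0,"ay":0,"az":0,"hand":0},
    {"x":-0.4,"y":0.5,"z":-3,"ax":0,"ay":0,"az":0,"hand":0},
    {"x":-0.4,"y":1.5,"z":-3,"ax":0,"ay":0,"az":0,"hand":0},
    {"x":-0.4,"y":3,"z":-3,"ax":0,"ay":0,"az":0,"hand":0},
    {"x":-0.4,"y":4,"z":-3,"ax":0,"ay":0,"az":0,"hand":0},
    {"x":-0.4,"y":5,"z":-3,"ax":0,"ay":0,"az":0,"hand":0},
  ],
)

```text
clock: 7.7
eef_pos: [608.7, 94.5, 250.1]
tcp_rot: [3.142, 0.0, 3.07]
contact_force: [1.0, -1.6, 0.8]
opening: -0.002
grasp_force: 0.0
```

Request:
drive_tool(
  plan=[
    {"x":0,"y":2,"z":-0.5,"ax":0,"ay":0,"az":0,"hand":0},
    {"x":0,"y":2,"z":-0.5,"ax":0,"ay":0,"az":0,"hand":0},
    {"x":0,"y":2,"z":-0.5,"ax":0,"ay":0,"az":0,"hand":0},
    {"x":0,"y":2,"z":-0.5,"ax":0,"ay":0,"az":0,"hand":0},
  ],
)

```text
clock: 8.1
eef_pos: [615.8, 193.6, 274.8]
tcp_rot: [-3.141, -0.0, 3.073]
contact_force: [0.6, -1.2, -0.8]
opening: -0.001
grasp_force: 0.0
```

```bash
python3 - <<'E'
from h import *
import cv2
goto(590,-86,200)
a=imaging.grab_frame("scene")[195:345,165:335,::-1]; b=imaging.grab_frame("top")[120:265,295:455,::-1]
a=cv2.resize(a[:110,40:140],(400,440),interpolation=cv2.INTER_CUBIC); b=cv2.resize(b[35:145,60:160],(400,440),interpolation=cv2.INTER_CUBIC)
cv2.imwrite("pics/fin.png",np.hstack([a,b]))
E
```

```text
t 8.1 uvz [600.5 236.8 274.8] F [ 0.6 -1.2 -0.8] q [ 0.3   0.35  1.54 -0.    1.25 -1.2 ] shift [ 0.224 -6.455  1.499] turn [-0.004 -0.002  0.021] open -0.0014457513755506536
```

View pics/fin.png

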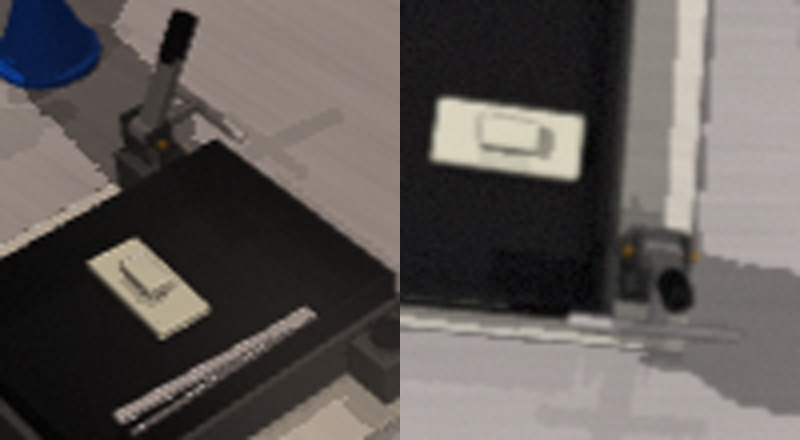

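The handle leans to the robot side, with its tip at panel pixels (185,15) and (680,300). The crossbar lies across the front of the tray, its end at (243,135) and (570,320). A quick numeric check.

```bash
python3 - <<'E'
from h import *
w=lambda p:Ro.from_euler("z",-YAW).apply(p).round(1)
for a,b in((T(520,444),S(347,13)),(T(411,460),S(403,135))):
    p,e=tri(a,b); print(w(p),e)
E
```

```text
[531.1 -85.9 116.8] 1.6204123737845997
[531.5 -42.4  50.7] 3.1338063851321922
```

The tip measures (531, −86, 117) against an expected (534, −86, 118). The bar is at z ≈ 51 and u ≈ 532, in front of the tray. The lever is fully latched and the hand is clear.

```bash
python3 -c "from rig import r;print(r.sign_off())"
```

```text
the job is handed in; nothing more can be done
None
```

The tray is fully home, the lever is latched with its crossbar in front of the tray, the hand is clear, and the job was handed in at about 8 s on the robot's clock; no verdict came back.

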